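# Tilt an egg on the candling stage for an air-cell check

## Task

An egg stands over the lamp of the candling stage; tilt it for an air-cell check: with a fingertip press down the thumb pad at the corner of the spring-backed tilt plate until the plate's pointer is level with the sliding index on the scale, without running on past it, and keep it there for a good second. Then ease your finger up slowly so that the plate comes back to level without springing back, and leave the stage. The egg must stay quietly in its cup: do not touch it, the pointer, the scale's index or anything else on the bench.

Things in the scene. Friction and masses are not known exactly. Their poses are not given: they have to be found in the camera images.
- stage: Candling tilt stage, fixed to the bench (place and yaw differ). Black base: 150 mm square, 10 mm thick, set cornerwise (corners on the stage's x and y axes, 106 mm out), with a 46 mm wide tongue to y = +138 mm. Origin: centre of its underside, on the bench; z up. Two bearing posts at x = +-88 mm, 72 mm high, carry the hinge along x. The thumb pad, pointer and scale lie to +y
- tilt_plate (a joint): Tilt of the plate, rad: 0 = level, at rest on its stop; grows as the +y corner goes down; hard stop at 0.27. Hinge line along the stage's x, 62 mm above the bench. A spring returns it: 0.12 N m at level plus 1.9 N m per rad (about 2 N on the thumb pad at level, 9 N at 0.22 rad). Little damping: let go suddenly, it snaps back
- thumb_pad: Black rubber thumb pad, a low dome 21 mm across and 5 mm high on the plate's +y corner. Origin: the top of the dome, 60 mm from the hinge line, 71 mm above the bench when level. Moves with the plate (a pad drop of 0.58 mm goes with a pointer drop of 1 mm)
- pointer: Brass pointer blade, 3 mm thick, 32 mm long, sticking out of the plate's +y corner towards the scale. Origin: its tip, 104 mm from the hinge line, 62 mm above the bench when level. Moves with the plate
- scale_top (a point): Top of the upright scale, 80 mm above the bench, middle of its width: an aluminium strip 3 mm thick, 22 mm wide (stage y = 108 to 130 mm), with a line every 5 mm on both faces; the topmost, longest line is the pointer's level position
- index_nose (a point): Nose of the sliding index: a steel block 5 mm high, 12 mm wide, 22 mm long, clamped astride the scale with a round dark screw head on each side, nose 2 mm beyond the pointer's tip. This point is the middle of the nose, 8 to 22 mm below the pointer's level position (differs); it stays put. The pointer is on the index when its tip is at this height
- cup_seat (a point): Middle of the upper face (66 mm above the bench) of the tilt plate: aluminium, 110 mm square, 8 mm thick, set cornerwise, corners 78 mm out on the stage's axes. The +y corner is sprung; the -y corner rests on a stop and cannot go down. Round this point stands the black rubber egg cup, 44 mm wide, 14 mm high. Axes as the stage's when level
- egg: Cream egg, loose, 57 mm high, 43 mm wide, standing narrow end down in the rubber cup in the middle of the tilt plate; its top is about 127 mm above the bench. Origin: its lower tip, about 4 mm above cup_seat; z along its length
- egg_cup: Bystander, loose: wooden egg cup with a pale greenish egg, 68 mm high, 48 mm wide, beside the stage. Origin: centre of its foot
- caliper: Bystander, loose: steel sliding caliper with black display head, 200 mm long (along its y), 13 mm high, lying beside the stage. Origin: middle of the beam, on the bench
- tape_measure: Bystander, loose: round orange tape measure, 50 mm across, 18 mm high, near the scale. Origin: centre of its underside
- pencil: Bystander, loose: flat dark red pencil, 165 mm long (along its x), 7 mm high, beside the stage. Origin: under its middle
- egg_tray: Bystander, loose: grey pulp tray 120 x 180 mm with four eggs, 69 mm high, on the left. Origin: centre of its underside
- torch: Bystander, loose: black candling torch, 135 mm long (along its x), 36 mm high, lying on the right. Origin: under its middle
- stapler: Bystander, loose: blue stapler, 140 mm long (along its x), 56 mm high, on the right. Origin: centre of its underside
- loupe: Bystander, loose: brass-rimmed loupe, 68 mm across, 12 mm high, lying on the left. Origin: centre of its underside
Not all that is in view belongs to the job. Leave any green look-alike of the egg alone.

How it is judged:
By the outcome, as a careful person would: the job done as asked, in the order asked, and still so for the second after the job is handed in, with the robot touching nothing.
It also fails if it takes over 43 s, if anything falls off the work surface, if the arm or the gripper's body presses on something with over 40 N, if the wrist force passes 120 N, or if a joint passes its speed limit or range.

## Robot

A 6-joint arm with a two-finger parallel gripper is mounted at the origin on the work surface. World frame = base frame: x ahead of the robot, y to its left, z up, the work surface at z = 0. Lengths are in m, angles in rad, forces in N, time in s.
With the tool pointing down it reaches from about 0.375 to 0.975 m from the base axis. Payload 3.8 kg.
Tool frame: the origin (TCP) lies midway between the tips of the shut fingers; the grasp point (between the pads) lies 19 mm behind it; z points along the fingers, y is the line along which they close (so a half turn about z gives the same grasp; the last joint's range is limited). The gripper opens to 88 mm and grips with 3 to 60 N. Pads are 18 mm wide; open, the fingers measure 123 mm over their backs; the gripper's body (75 mm by 187 mm) begins 45 mm behind the grasp point.
Start: joints at [-1.242, 0.264, 1.604, -0, 1.274, -0.037], TCP at [0.241, -0.63, 0.239] pointing down, gripper open.
Joint ranges: [-2.63, 2.63], [-0.94, 2.18], [0.31, 2.57], [-1.31, 4.45], [0, 2.66], [-2.55, 2.55]. Speed limits (rad/s): [2.57, 2.57, 3.14, 3.14, 3.14, 3.14].

## Interface

Orientations are given as a rotation vector (axis times angle).
In Python, from cell import manip, inverse_kinematics, cams, order gives the robot as it stands. Calls block until the motion is done:
- manip.move_pose(position, orientation): joint-space move of the TCP to a pose.
- manip.move_linear(position, rate=0.15, rot=None): straight line of the TCP; rot=None keeps the orientation; rate is the mean speed in m/s.
- manip.set_joints(angles): joint-space move.
- manip.set_gripper(opening, force=None): finger opening in m; force is the grip in N (None keeps the last); returns when the fingers have stopped.
- manip.dwell(seconds).
- inverse_kinematics(position, orientation): joint angles nearest the present ones, or None.
- manip.state(): the state.
- cams.capture(name): name is "scene" or "side" or "wrist"; returns a dict with "image" (420x560x3 uint8, blue, green, red), "z_map" (420x560 float32, m along the optical axis (not along the pixel's ray), 0 where there is no reading), "intrinsics" (3x3 intrinsics, pixels), "k1" (the pictures are not rectified: a ray, as slopes to the right and down, at radius r is drawn at 1 + k1 r^2 times it, then the intrinsics apply), "position" and "orientation" of the camera in the world; the wrist camera has in their place "T_tool_cam" (4x4, takes a point from camera to tool coordinates, whose origin is the TCP and whose axes are the flange's). Camera axes: x right, y down, z forward; pixel columns grow to the right and rows downward; lengths in m; the calibration is good to about 2 mm. A picture is of the moment at which its call begins: read the wrist's pose just before it.
A pose or a line that the arm cannot do raises manip.IKError and nothing moves.
- order.close_job(): hands the job in; it is judged then, once.
The state is a dict: "clock": time; "joint_pos": joint angles; "joint_velocities": joint speeds; "tau": joint torques, N m; "tool_pos": TCP position; "tcp_rot": TCP orientation; "contact_force": force on the tool from outside, world axes, zero at the start; "moment": the same for the moment, N m; "gripper_width": finger opening in m; "grasp_force": force on a finger pad.
Only numpy, scipy, OpenCV 4.12 (cv2) and the standard library are available. Lean on these libraries where they do the work, as an engineer would, in place of code of your own. Each camera call takes 0.05 s, during which the arm holds its last target. There are 200 camera calls.

## Working session

There is one attempt and no reset: what is moved stays moved. The work goes in short steps, each a Python script; the robot and the scene stay as the last script left them, time stands still between calls to the robot, and variables do not carry over. Pictures are saved under pics/ and viewed, at most 10 in all, crops included, and the job is handed in when it is done.

```bash
mkdir -p pics; cat > h.py <<'E'
import numpy as np, cv2
from scipy.spatial.transform import Rotation as R
from cell import manip, inverse_kinematics, cams, order
def cap(n):
    s=manip.state(); c=cams.capture(n)
    if 'T_tool_cam' in c:
        T=np.eye(4);T[:3,:3]=R.from_rotvec(s['tcp_rot']).as_matrix();T[:3,3]=s['tool_pos'];T=T@np.array(c['T_tool_cam'])
    else:
        T=np.eye(4);o=np.array(c['orientation']);T[:3,:3]=o if o.shape==(3,3) else R.from_rotvec(o).as_matrix();T[:3,3]=c['position']
    c['T']=T; return c
def slopes(c,uv):
    K=np.array(c['intrinsics'],float);k=float(c['k1'])
    d=np.array([k,0,0,0.])
    return cv2.undistortPointsIter(np.array(uv,float).reshape(-1,1,2),K,d,None,None,(3,50,1e-10)).reshape(-1,2)
def rays(c,uv):
    s=slopes(c,uv); v=np.c_[s,np.ones(len(s))]@c['T'][:3,:3].T
    return c['T'][:3,3],v
def onplane(c,uv,z):
    o,v=rays(c,uv); return o+v*((z-o[2])/v[:,2])[:,None]
def depthpt(c,uv):
    o,v=rays(c,uv); return np.array([o+vv*c['z_map'][int(round(p[1])),int(round(p[0]))] for p,vv in zip(uv,v)])
def proj(c,P):
    T=np.linalg.inv(c['T']); r=np.atleast_2d(P)@T[:3,:3].T+T[:3,3]
    s=r[:,:2]/r[:,2:]; s=s*(1+c['k1']*(s**2).sum(1))[:,None]
    K=np.array(c['intrinsics']); return s*[K[0,0],K[1,1]]+[K[0,2],K[1,2]]
E
python3 - <<'E'
from h import *
import pickle
for n in('scene','side','wrist'):
    c=cap(n); cv2.imwrite(f'pics/{n}0.png',c['image']); pickle.dump(c,open(n+'0.pkl','wb')); print(n,c['T'].round(3).tolist(),np.array(c['intrinsics']).tolist(),c['k1'])
print(manip.state())
E
```

```text
scene [[-0.33, 0.777, -0.535, 1.265], [0.944, 0.266, -0.195, 0.277], [-0.009, -0.57, -0.822, 1.257], [0.0, 0.0, 0.0, 1.0]] [[466.02018267958624, 0.0, 279.2608992330398], [0.0, 466.02018267958624, 214.29586754836453], [0.0, 0.0, 1.0]] -0.13528820993433885
side [[-0.884, -0.34, 0.323, 0.158], [-0.468, 0.641, -0.608, 0.688], [-0.0, -0.688, -0.725, 0.9], [0.0, 0.0, 0.0, 1.0]] [[391.51954729938655, 0.0, 281.49564550475696], [0.0, 391.51954729938655, 205.79921646438186], [0.0, 0.0, 1.0]] -0.005289614930407296
wrist [[0.359, -0.899, -0.251, 0.306], [-0.934, -0.346, -0.094, -0.606], [-0.002, 0.268, -0.964, 0.382], [0.0, 0.0, 0.0, 1.0]] [[299.2841094113904, 0.0, 280.1771604555987], [0.0, 299.2841094113904, 208.42820545726667], [0.0, 0.0, 1.0]] -0.06326125199728656
{'clock': 0.15, 'joint_pos': array([-1.24187670e+00,  2.64593064e-01,  1.60501529e+00, -2.61113863e-05,
        1.27371281e+00, -3.68983182e-02]), 'joint_velocities': array([ 0.00181153, -0.00219793, -0.00297406, -0.00067624, -0.00143377,
       -0.00028694]), 'tau': array([ 1.52122798e-04, -5.02849567e+01, -3.57468438e+01,  7.30014103e-02,
        2.49470532e-02, -9.32274929e-05]), 'tool_pos': array([ 0.24127507, -0.62983339,  0.2376896 ]), 'tcp_rot': array([-3.08750668e+00, -5.71128194e-01,  4.33589706e-04]), 'contact_force': array([-0.25828799, -0.81253759, -0.04578264]), 'moment': array([-0.00084301, -0.00784352,  0.02470827]), 'grasp_force': 0.0, 'gripper_width': 0.08846520099058862}
```

View pics/scene0.png

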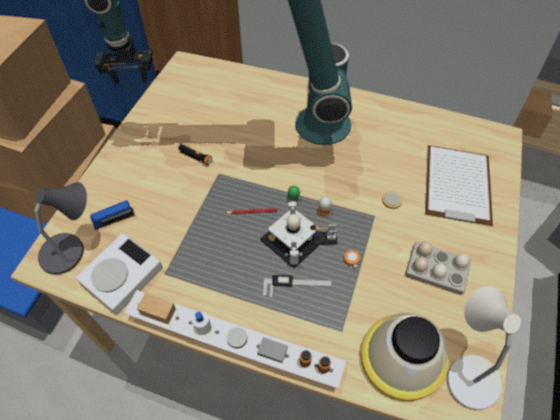

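View pics/side0.png

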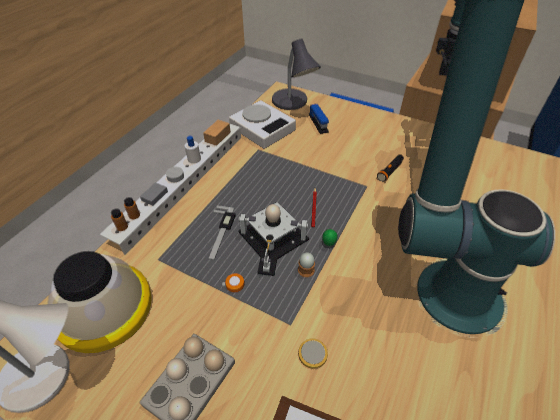

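The scene view shows the cream egg on the stage at (293,222). The scale and tongue are at about (330,235), and the green look-alike at (293,192) is not the one. In the side view the egg is at (273,213), the scale at about (267,258), and the green egg at (330,238). I'll enlarge both views to confirm.

```bash
python3 - <<'E'
from h import *
import pickle
a=pickle.load(open('scene0.pkl','rb'));b=pickle.load(open('side0.pkl','rb'))
A=cv2.resize(a['image'][185:275,250:350],(0,0),fx=4,fy=4,interpolation=cv2.INTER_CUBIC)[:360,:400]
B=cv2.resize(b['image'][195:285,225:325],(0,0),fx=4,fy=4,interpolation=cv2.INTER_CUBIC)
cv2.imwrite('pics/crop1.png',np.hstack([A,B]))
print(depthpt(a,[(293,222),(333,236),(293,192)]).round(3),depthpt(b,[(273,213),(330,238)]).round(3))
print('egg plane',onplane(a,[(293,222)],.10),onplane(b,[(273,213)],.10))
E
```

```text
[[0.539 0.055 0.123]
 [0.485 0.17  0.023]
 [0.384 0.005 0.054]] [[0.514 0.067 0.118]
 [0.36  0.02  0.048]]
egg plane [[0.52451815 0.0504102  0.1       ]] [[0.52193297 0.05268243 0.1       ]]
```

View pics/crop1.png

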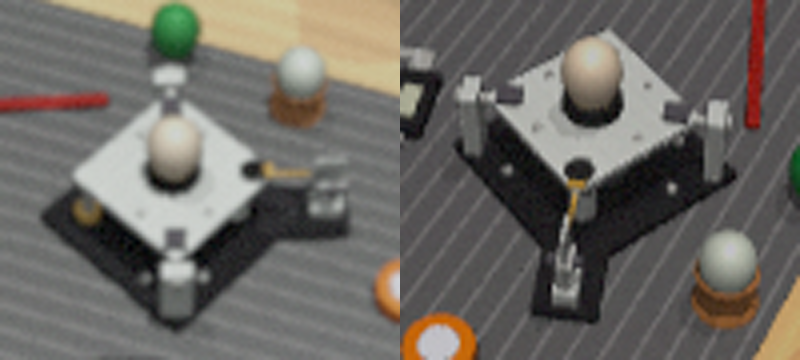

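Both crops agree. The plate carries the cream egg in its black cup, with the dark pad at the corner (scene ≈(314,227), side ≈(270,237)). From the pad the brass pointer runs to the scale (scene ≈(332,233), side ≈(266,257)). The wooden cup's egg and the green egg are clearly separate, so this is the egg meant. Next I'll compute the stage frame and candidate tilted poses with the camera to the side.

```bash
cat >> h.py <<'E'
def frame(o,yaw):
    T=np.eye(4);T[:3,:3]=R.from_euler('z',yaw).as_matrix();T[:3,3]=[o[0],o[1],0];return T
def toolR(yaw,phi,s):
    # tool x along s*stage x, tool leaning back toward s*stage x by phi
    z=np.array([-s*np.sin(phi),0,-np.cos(phi)]); x=np.array([s*np.cos(phi),0,-np.sin(phi)])
    return R.from_euler('z',yaw)*R.from_matrix(np.c_[x,np.cross(z,x),z])
E
python3 - <<'E'
from h import *
import pickle
a=pickle.load(open('scene0.pkl','rb'));b=pickle.load(open('side0.pkl','rb'))
print('pad',onplane(a,[(314,227.5)],.071),onplane(b,[(269.75,237)],.071))
A=onplane(a,[(293,204),(294,252)],.072);B=onplane(b,[(304,222),(242.5,216)],.072);print('posts',A,B)
# plate corners z=.066: scene crop L(75,178) R(270,178)?; side top(608,30)
print('plate -y corner',onplane(a,[(268.7,229.5)],.066),onplane(b,[(277,202.5)],.066))
print('eggcup',onplane(a,[(325,203)],.05),onplane(b,[(307,260)],.05), 'tape',onplane(b,[(234,283)],.018))
pa=np.vstack([A,B]); 
mid=(A.mean(0)+B.mean(0))/2; pad=(onplane(a,[(314,227.5)],.071)+onplane(b,[(269.75,237)],.071))[0]/2
ux=((A+B)/2); d=ux[1]-ux[0]; print('post sep',np.linalg.norm(d),'mid',mid,'pad dist',np.linalg.norm(pad-mid)) 
yawp=np.arctan2(d[1],d[0]); v=pad-mid; yawy=np.arctan2(v[1],v[0])-np.pi/2
print(yawp,yawy)
o=mid;yaw=yawp
for s in(1,-1):
  for ph in(25,35,40,45):
    T=frame(o,yaw); P=T@np.array([s*.0,.06,.10,1]); q=inverse_kinematics(P[:3],toolR(yaw,np.radians(ph),s).as_rotvec()); print(s,ph,None if q is None else np.round(q,2))
E
```

```text
pad [[0.50437386 0.11137652 0.071     ]] [[0.50043822 0.1110889  0.071     ]]
posts [[0.44200885 0.02354654 0.072     ]
 [0.60609412 0.08096722 0.072     ]] [[0.44139387 0.01973749 0.072     ]
 [0.60574195 0.08117693 0.072     ]]
plate -y corner [[ 0.55276606 -0.01754045  0.066     ]] [[ 0.5471957  -0.01674658  0.066     ]]
eggcup [[0.38970819 0.11466059 0.05      ]] [[0.38414275 0.11849433 0.05      ]] tape [[0.52990987 0.2527457  0.018     ]]
post sep 0.17463976350571717 mid [0.5238097  0.05135705 0.072     ] pad dist 0.06359411402347787
0.34723679653248213 0.3433125883901156
1 25 [ 0.2   0.38  1.79 -0.06  1.41  1.45]
1 35 [ 0.21  0.5   1.68 -0.08  1.57  1.46]
1 40 [ 0.22  0.55  1.63 -0.08  1.65  1.46]
1 45 [ 0.22  0.61  1.58 -0.09  1.73  1.47]
-1 25 [ 0.09 -0.14  2.38  0.23  0.49 -2.  ]
-1 35 [ 0.05 -0.2   2.49  0.58  0.31 -2.38]
-1 40 None
-1 45 None
```

```bash
python3 - <<'E'
from h import *
import pickle
yaw=.345;T=frame([.524,.0515],yaw);r=toolR(yaw,np.radians(40),1).as_rotvec()
manip.set_gripper(0.0,10)
print(manip.state()['clock'],manip.state()['gripper_width'])
manip.move_pose((T@[-.007,.064,.24,1])[:3],r); print(manip.state()['clock'])
manip.move_linear((T@[-.007,.064,.12,1])[:3],rate=.12);manip.dwell(.3)
s=manip.state();print(s['clock'],s['tool_pos'],s['contact_force'],s['moment'])
c=cap('wrist');pickle.dump(c,open('wrist1.pkl','wb'));cv2.imwrite('pics/w1.png',c['image'])
names={'pad':(0,.06,.071),'tip':(0,.104,.062),'top':(0,.119,.08),'post':(.088,0,.072)}
for k,v in names.items(): print(k,proj(c,(T@[*v,1])[:3]).round(1))
E
```

```text
1.45 0.0004171026365357967
4.2333
5.6833 [0.49605122 0.10944007 0.12049862] [ 0.25794662  0.93202839 -0.01910625] [ 0.09162287 -0.26379277 -0.02433004]
pad [[285.1 181. ]]
tip [[214.4 170. ]]
top [[185.3 192.9]]
post [[447.2  34.6]]
```

View pics/w1.png

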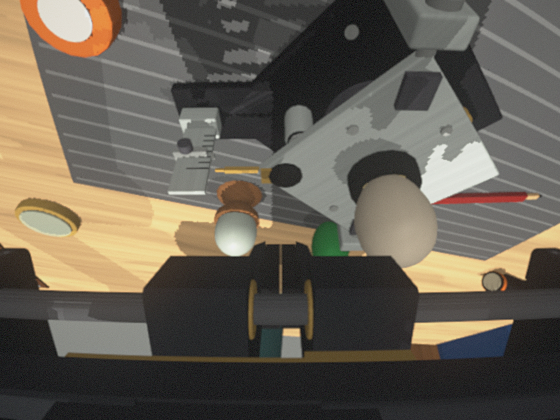

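The pad is at (286,174), the pointer tip at (216,171) and the scale top at (190,192). All are within a couple of pixels of the predictions, so the frame is good to about 1–2 mm. I'll enlarge the scale to find the index.

```bash
python3 - <<'E'
from h import *
import pickle
c=pickle.load(open('wrist1.pkl','rb'))
cv2.imwrite('pics/w1c.png',cv2.resize(c['image'][95:205,160:300],(0,0),fx=5.4,fy=5.4,interpolation=cv2.INTER_CUBIC))
yaw=.345;T=frame([.524,.0515],yaw)
for d in(0,.005,.01,.015,.02,.025):print(d,proj(c,[(T@[0,.106,.062-d,1])[:3],(T@[.0015,.108,.062-d,1])[:3],(T@[.0015,.130,.062-d,1])[:3]]).round(1).tolist())
E
```

```text
0 [[211.2, 170.0], [207.5, 168.4], [172.5, 168.5]]
0.005 [[212.2, 164.1], [208.6, 162.4], [174.2, 162.6]]
0.01 [[213.3, 158.3], [209.7, 156.7], [175.8, 156.9]]
0.015 [[214.3, 152.8], [210.8, 151.1], [177.3, 151.3]]
0.02 [[215.2, 147.4], [211.8, 145.7], [178.8, 145.9]]
0.025 [[216.2, 142.1], [212.8, 140.5], [180.3, 140.7]]
```

View pics/w1c.png

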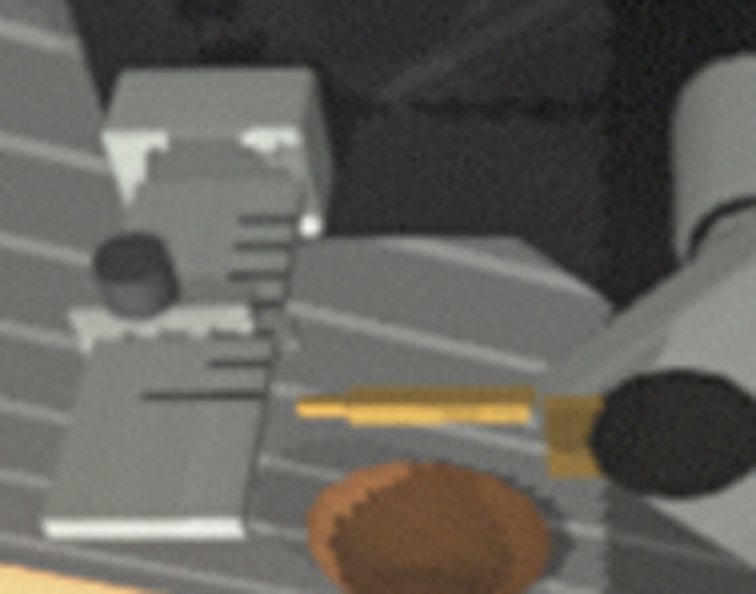

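The scale lines fall at rows 168.1, 162.2, 156.5, 151.1 and so on, within 0.3 px of prediction, so the frame is confirmed. The index block is around crop row 300 but its edge is unclear. I'll go down to just above the pad for a closer and flatter view.

```bash
python3 - <<'E'
from h import *
import pickle
yaw=.345;T=frame([.524,.0515],yaw)
manip.move_linear((T@[-.007,.064,.086,1])[:3],rate=.06);manip.dwell(.3)
s=manip.state();print(s['clock'],np.linalg.inv(T)@[*s['tool_pos'],1],s['contact_force'],s['moment'])
c=cap('wrist');pickle.dump(c,open('wrist2.pkl','wb'))
I=c['image']
cols=[]
p=proj(c,[(T@[0,.106,.05,1])[:3]])[0];u,v=p.astype(int);print(u,v)
u0,v0=u-60,v-45
cv2.imwrite('pics/w2c.png',cv2.resize(I[v0:v0+90,u0:u0+120],(0,0),fx=6.5,fy=6.5,interpolation=cv2.INTER_CUBIC));print(u0,v0)
print('tip',proj(c,(T@[0,.104,.062,1])[:3]))
for d in(0,.005,.01,.015,.02):
  z=.062-d
  P=[(.0015,.108,z),(.0015,.130,z),(.006,.106,z+.0025),(.006,.128,z+.0025),(.006,.106,z-.0025),(0,.106,z),(-.006,.106,z+.0025)]
  print(d,((proj(c,[(T@[*q,1])[:3] for q in P])-[u0,v0])*6.5).round(0).tolist())
E
```

```text
6.75 [-0.00674346  0.06398471  0.08634477  1.        ] [-0.46329035 -0.04080189 -0.08770089] [ 0.16834167 -0.24810504 -0.02296765]
206 198
146 153
tip [[206.69962606 215.78822795]]
0 [[345.0, 398.0], [91.0, 398.0], [352.0, 394.0], [90.0, 393.0], [361.0, 344.0], [371.0, 408.0], [382.0, 469.0]]
0.005 [[353.0, 350.0], [104.0, 350.0], [361.0, 344.0], [104.0, 344.0], [369.0, 296.0], [380.0, 360.0], [390.0, 421.0]]
0.01 [[362.0, 304.0], [117.0, 304.0], [369.0, 296.0], [117.0, 297.0], [378.0, 250.0], [388.0, 314.0], [397.0, 375.0]]
0.015 [[370.0, 259.0], [129.0, 259.0], [378.0, 250.0], [129.0, 251.0], [386.0, 205.0], [396.0, 269.0], [405.0, 330.0]]
0.02 [[378.0, 215.0], [141.0, 216.0], [386.0, 205.0], [141.0, 206.0], [394.0, 162.0], [403.0, 226.0], [412.0, 286.0]]
```

View pics/w2c.png

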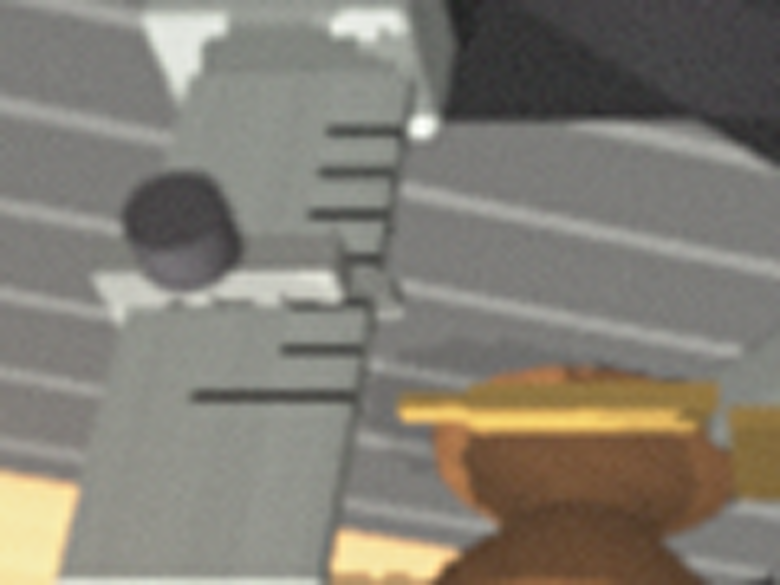

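```bash
python3 - <<'E'
from h import *
import pickle
c=pickle.load(open('wrist2.pkl','rb'));g=cv2.cvtColor(c['image'],cv2.COLOR_BGR2GRAY).astype(int)
print('side',[(v,int(g[v,188:196].mean())) for v in range(182,206)])
for v in range(186,206):print(v,g[v,196:212].tolist())
yaw=.345;T=frame([.524,.0515],yaw)
for d in(.011,.012,.013,.014):
  z=.062-d
  for x,y in((.006,.115),(.0015,.115),(.003,.107),(.0,.107),(-.003,.107)):
    print(d,x,y,proj(c,[(T@[x,y,z+k,1])[:3] for k in(.0025,-.0025)]).round(1).tolist())
E
```

```text
side [(182, 144), (183, 145), (184, 141), (185, 125), (186, 124), (187, 142), (188, 143), (189, 130), (190, 126), (191, 127), (192, 125), (193, 126), (194, 158), (195, 209), (196, 206), (197, 199), (198, 185), (199, 137), (200, 117), (201, 141), (202, 146), (203, 146), (204, 147), (205, 136)]
186 [84, 79, 87, 87, 83, 82, 81, 82, 85, 81, 101, 120, 126, 123, 122, 123]
187 [135, 132, 137, 138, 136, 136, 131, 133, 125, 97, 104, 121, 125, 126, 123, 124]
188 [140, 130, 142, 149, 149, 146, 144, 143, 133, 91, 97, 123, 124, 127, 125, 123]
189 [127, 125, 129, 145, 147, 144, 144, 142, 124, 100, 115, 122, 127, 124, 123, 123]
190 [124, 120, 114, 134, 150, 147, 146, 140, 115, 103, 119, 127, 123, 123, 124, 126]
191 [131, 118, 105, 119, 129, 134, 132, 131, 108, 107, 122, 127, 125, 124, 123, 126]
192 [126, 117, 97, 85, 85, 81, 80, 76, 84, 103, 119, 127, 126, 124, 126, 124]
193 [125, 112, 95, 87, 89, 94, 89, 84, 85, 107, 121, 124, 124, 124, 125, 124]
194 [154, 124, 99, 96, 118, 131, 129, 120, 104, 114, 123, 125, 122, 122, 124, 125]
195 [210, 163, 107, 96, 121, 132, 127, 128, 127, 123, 121, 130, 131, 1
[... 1178 characters left out ...]
0.115 [[189.5, 200.5], [190.9, 193.5]]
0.012 0.003 0.107 [[202.7, 198.9], [204.0, 191.9]]
0.012 0.0 0.107 [[203.8, 202.0], [205.1, 195.1]]
0.012 -0.003 0.107 [[204.9, 205.0], [206.1, 198.1]]
0.013 0.006 0.115 [[187.8, 194.3], [189.3, 187.4]]
0.013 0.0015 0.115 [[189.8, 199.0], [191.2, 192.2]]
0.013 0.003 0.107 [[203.0, 197.5], [204.3, 190.6]]
0.013 0.0 0.107 [[204.1, 200.6], [205.3, 193.7]]
0.013 -0.003 0.107 [[205.1, 203.6], [206.3, 196.8]]
0.014 0.006 0.115 [[188.1, 192.9], [189.6, 186.0]]
0.014 0.0015 0.115 [[190.1, 197.7], [191.5, 190.8]]
0.014 0.003 0.107 [[203.2, 196.1], [204.5, 189.2]]
0.014 0.0 0.107 [[204.3, 199.2], [205.5, 192.4]]
0.014 -0.003 0.107 [[205.4, 202.2], [206.6, 195.4]]
```

Index estimates, from the side-face midpoint (12.6 mm), the top junction (12.7 mm) and the nose silhouette centre (12.2 mm), put it about 12.5 mm below level. Now I'll press in small steps, tracking the brass tip in the wrist camera, and stop short to check.

```bash
cat >> h.py <<'E'
YAW=.345;TS=frame([.524,.0515],YAW)
def W(p): return (TS@[*p,1])[:3]
def tipP(d):
    return W((0,np.sqrt(.104**2-d*d),.062-d))
def brass(c):
    hsv=cv2.cvtColor(c['image'],cv2.COLOR_BGR2HSV)
    m=cv2.inRange(hsv,(15,130,90),(30,255,255))
    u,v=proj(c,tipP(.010))[0].astype(int); w=np.zeros_like(m); w[v-45:v+45,u-14:u+40]=1; m=m*w
    n,l,st,_=cv2.connectedComponentsWithStats(m); 
    k=1+np.argmax(st[1:,4]); ys,xs=np.where(l==k); x0=xs.min(); s=(xs>=x0+1)&(xs<=x0+5)
    return x0,ys[s].mean(),st[k,4]
def tipd(c,off=0.):
    from scipy.optimize import brentq
    x0,v,a=brass(c); f=lambda d: proj(c,tipP(d))[0,1]-(v-off)
    return brentq(f,-.01,.03),x0,v,a
E
python3 - <<'E'
from h import *
import pickle
c=pickle.load(open('wrist2.pkl','rb')); print(tipd(c),proj(c,tipP(0)))
d0=tipd(c)[0]; f0=manip.state()['contact_force'].copy(); p=np.linalg.inv(TS)@[*manip.state()['tool_pos'],1]
x,y,z=-.007,.064,.086
while z>.062:
    z-=.001 if z>.081 else .0006
    manip.move_linear(W((x,y,z)),rate=.015)
    s=manip.state(); F=s['contact_force']-f0
    c=cap('wrist'); d=tipd(c)
    print(round(s['clock'],2),round(z*1e3,1),round(s['tool_pos'][2]*1e3,2),F.round(1),round((d[0]-d0)*1e3,2),d[1],round(d[2],1),d[3])
    if d[0]-d0>.0085 or np.linalg.norm(F)>8: break
pickle.dump(c,open('wrist3.pkl','wb')); I=c['image']
cv2.imwrite('pics/w3c.png',cv2.resize(I[140:240,140:300],(0,0),fx=5,fy=5,interpolation=cv2.INTER_CUBIC))
E
```

```text
(0.0003297983335854933, np.int64(208), np.float64(215.2941176470588), np.int32(295)) [[206.69962606 215.78822795]]
7.05 85.0 84.97 [ 0.2 -0.3 -0.5] -0.05 207 217.1 312
7.35 84.0 83.89 [ 0.7 -0.6  0.1] -0.22 207 219.0 326
7.65 83.0 82.92 [ 0.3 -0.4  0.1] 0.03 207 220.1 322
7.95 82.0 81.93 [-0.6 -0.3  0.6] -0.04 206 221.8 327
8.25 81.0 80.91 [-0.1 -0.9 -0.7] 0.17 206 223.0 325
8.55 80.4 80.35 [-0.9  0.6 -0.3] 0.11 206 224.0 329
8.85 79.8 79.76 [-0.5 -1.3 -0. ] 0.11 206 224.9 323
9.15 79.2 79.17 [ 0.1 -0.7 -1.1] 0.01 206 226.0 325
9.45 78.6 78.56 [-0.2 -0.8  0.3] 0.0 206 227.0 331
9.75 78.0 77.95 [ 0.3 -0.1  0.5] -0.04 206 228.0 324
10.05 77.4 77.36 [-0.4 -1.6  0.6] 0.01 206 228.9 330
10.35 76.8 76.84 [-0.8 -1.3 -0.5] -0.07 205 229.9 338
10.65 76.2 76.45 [ 0.3 -1.8  0.8] 0.01 205 230.4 343
10.95 75.6 75.67 [-0.7 -0.7  1.9] 1.17 206 229.8 329
11.25 75.0 75.05 [ 0.7 -0.1  2. ] 2.28 206 229.0 337
11.55 74.4 74.39 [-0.5  0.3  2.6] 3.11 206 228.7 318
11.85 73.8 73.83 [-0.8  0.3  3. ] 4.03 206 228.1 318
12.15 73.2 73.21 [-1.4 -0.2  3.7] 5.1 206 227.4 311
12.45 72.6 72.61 [-0.8  1.6  2.7] 6.03 206 226.9 294
12.75 72.0 72.03 [0. 2. 3.] 7.1 207 226.1 277
13.05 71.4 71.44 [-0.6  2.   3.9] 8.05 207 225.6 266
13.35 70.8 70.82 [-0.5  2.7  4.2] 9.1 207 224.9 252
```

View pics/w3c.png

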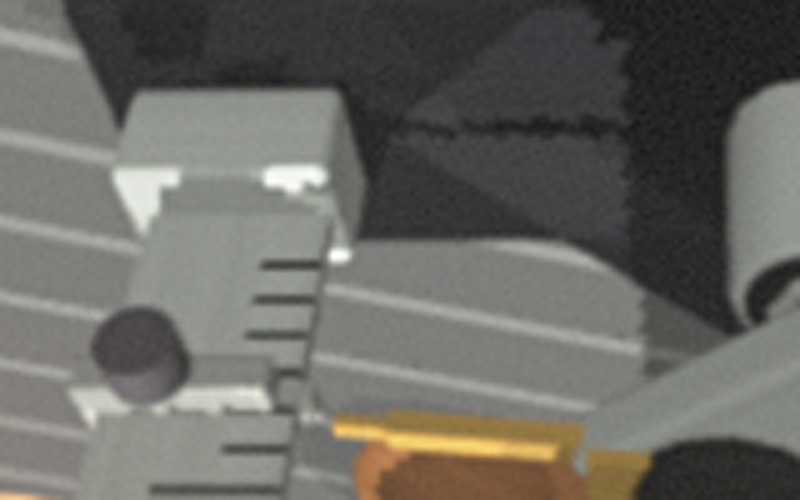

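The pointer tracks cleanly at 1.0 mm per 0.6 mm of pad travel and is now at 9.1 mm. In the crop its tip is at (335,428), still above the nose at about (315,400). I'll re-measure the index from this flatter view, averaging a few frames.

```bash
python3 - <<'E'
from h import *
cs=[cap('wrist') for _ in range(6)]; c=cs[0]
g=np.mean([cv2.cvtColor(k['image'],cv2.COLOR_BGR2GRAY).astype(float) for k in cs],0)
print('d',np.mean([tipd(k)[0] for k in cs])-.00033, manip.state()['clock'])
print('side',[(v,int(g[v,180:193].mean())) for v in range(205,232)])
for v in range(208,230):print(v,g[v,190:210].astype(int).tolist())
for d in(.011,.012,.013,.014):
  z=.062-d
  for x,y in((.006,.115),(.0015,.115),(.0,.106)):
    print(d,x,y,proj(c,[W((x,y,z+k)) for k in(.0025,0,-.0025)]).round(1).tolist())
print('ticks',[proj(c,W((.0015,.110,.062-d)))[0].round(1).tolist() for d in(0,.005,.01,.015,.02,.025)])
E
```

```text
d 0.009014495697889134 13.7
side [(205, 144), (206, 131), (207, 127), (208, 144), (209, 148), (210, 141), (211, 125), (212, 126), (213, 128), (214, 128), (215, 127), (216, 136), (217, 174), (218, 213), (219, 208), (220, 201), (221, 181), (222, 141), (223, 142), (224, 147), (225, 148), (226, 148), (227, 148), (228, 137), (229, 104), (230, 111), (231, 143)]
208 [142, 141, 140, 140, 139, 140, 140, 139, 137, 137, 130, 99, 98, 122, 128, 127, 124, 125, 127, 125]
209 [153, 152, 152, 149, 151, 151, 150, 148, 147, 148, 139, 105, 100, 126, 128, 126, 124, 124, 125, 125]
210 [144, 143, 145, 144, 145, 150, 149, 147, 145, 144, 131, 107, 118, 149, 142, 140, 134, 132, 132, 129]
211 [125, 126, 126, 126, 133, 146, 150, 146, 144, 143, 127, 111, 139, 162, 163, 164, 163, 156, 154, 147]
212 [126, 127, 126, 121, 123, 138, 143, 141, 140, 136, 116, 106, 130, 145, 155, 157, 161, 163, 163, 162]
213 [128, 129, 126, 115, 105, 111, 114, 112, 111, 110, 103, 103, 122, 129, 131, 131, 135, 139, 144, 149]
214 [127, 129, 125, 112, 95, 81, 74, 70, 70, 70, 81, 103, 122, 127, 125, 124, 123, 127, 126, 129]
215 [127, 128, 1
[... 1734 characters left out ...]
012 0.006 0.115 [[182.4, 218.8], [183.3, 214.9], [184.1, 211.0]]
0.012 0.0015 0.115 [[184.7, 223.3], [185.5, 219.4], [186.3, 215.6]]
0.012 0.0 0.106 [[201.6, 224.8], [202.3, 220.9], [203.0, 217.1]]
0.013 0.006 0.115 [[182.8, 217.3], [183.6, 213.4], [184.5, 209.5]]
0.013 0.0015 0.115 [[185.0, 221.7], [185.8, 217.9], [186.6, 214.1]]
0.013 0.0 0.106 [[201.9, 223.2], [202.6, 219.4], [203.2, 215.6]]
0.014 0.006 0.115 [[183.1, 215.7], [184.0, 211.8], [184.8, 208.0]]
0.014 0.0015 0.115 [[185.3, 220.2], [186.1, 216.3], [186.9, 212.6]]
0.014 0.0 0.106 [[202.2, 221.7], [202.8, 217.8], [203.5, 214.1]]
ticks [[190.9, 238.7], [192.4, 230.5], [193.9, 222.5], [195.4, 214.8], [196.8, 207.4], [198.2, 200.2]]
```

Correcting for the ticks' −0.8 px offset, the index estimates are 12.2, 12.4 and 12.0 mm. I'll press to about 12.2 mm and compare the tip with the nose directly.

```bash
python3 - <<'E'
from h import *
import pickle
for z in(.0702,.0696,.0692,.0689):
    manip.move_linear(W((-.007,.064,z)),rate=.01); c=cap('wrist'); d=tipd(c)[0]-.00033; print(z,round(d*1e3,2))
    if d>.0121: break
manip.dwell(.2); cs=[cap('wrist') for _ in range(4)]
print('d',np.mean([tipd(k)[0] for k in cs])-.00033, manip.state()['clock'],manip.state()['contact_force'])
I=np.mean([k['image'].astype(float) for k in cs],0).astype(np.uint8); c=cs[0]
t=proj(c,W((.0015,.110,.052)))[0]; g=cv2.cvtColor(I,cv2.COLOR_BGR2GRAY)
print(t,[(v,int(g[v,176:190].mean())) for v in range(212,240)],proj(c,tipP(.0122)))
cv2.imwrite('pics/w4c.png',cv2.resize(I[190:250,160:240],(0,0),fx=10,fy=10,interpolation=cv2.INTER_CUBIC))
E
```

```text
0.0702 10.07
0.0696 11.11
0.0692 11.61
0.0689 12.05
d 0.01201078585449684 15.3 [-0.78655404  3.70167177  5.29893593]
[193.43037153 225.22201824] [(212, 139), (213, 126), (214, 120), (215, 119), (216, 120), (217, 121), (218, 123), (219, 139), (220, 179), (221, 205), (222, 205), (223, 198), (224, 173), (225, 138), (226, 141), (227, 146), (228, 145), (229, 146), (230, 146), (231, 137), (232, 116), (233, 125), (234, 144), (235, 147), (236, 146), (237, 147), (238, 146), (239, 130)] [[206.86419452 223.24219047]]
```

View pics/w4c.png

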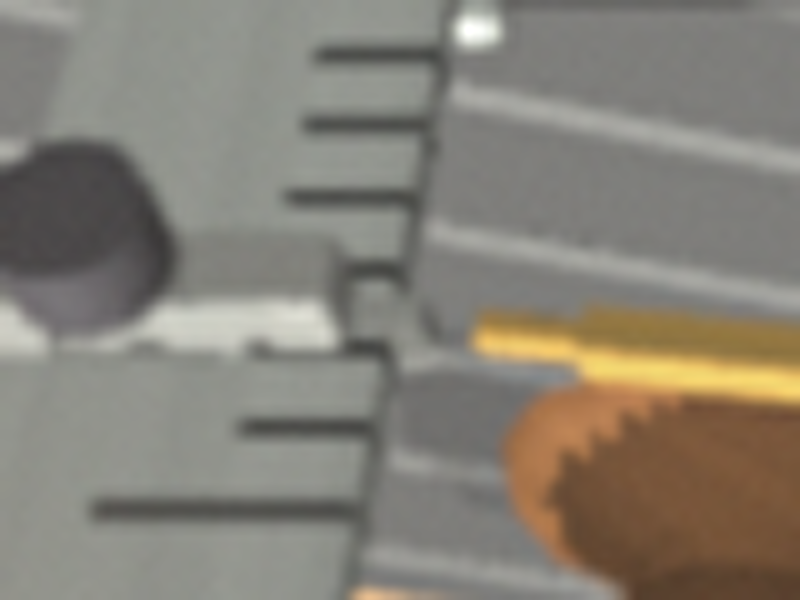

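The tip centre is at crop row 334 and the nose centre at about 322–330, so it is roughly 0.4 mm short. I'll ease it to about 12.4 mm, hold, then release slowly and leave.

```bash
python3 - <<'E'
from h import *
manip.move_linear(W((-.007,.064,.06865)),rate=.005); 
t=manip.state()['clock']
for _ in range(4):
    manip.dwell(.4); print('hold',round((tipd(cap('wrist'))[0]-.00033)*1e3,2),manip.state()['clock'])
for z in(.072,.0755,.079):
    manip.move_linear(W((-.007,.064,z)),rate=.0035); print(z,round((tipd(cap('wrist'))[0]-.00033)*1e3,2),manip.state()['clock'])
manip.dwell(.3)
manip.move_linear(W((-.007,.064,.13)),rate=.06)
manip.move_linear(W((-.007,.064,.24)),rate=.12)
manip.dwell(.5)
c=cap('wrist'); a=cap('side')
A=cv2.resize(a['image'][175:275,215:335],(400,333),interpolation=cv2.INTER_CUBIC);B=cv2.resize(c['image'],(400,333))
cv2.imwrite('pics/fin.png',np.hstack([A,B])); print(manip.state()['clock'])
E
```

```text
hold 12.25 16.0
hold 12.24 16.45
hold 12.23 16.9
hold 12.24 17.35
0.072 7.26 18.5083
0.0755 1.71 19.7083
0.079 0.05 20.9083
23.875
```

View pics/fin.png

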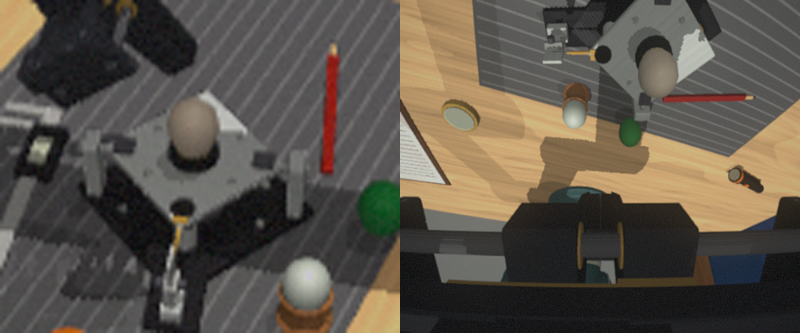

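The plate is back to level, the egg stands upright in its cup, the bystanders are in place and the gripper is clear.

```bash
python3 -c "
from h import *
print(order.close_job())"
```

```text
the job is handed in; nothing more can be done
None
```

The job is handed in: the pointer was pressed to 12.2 mm below level (index measured at about 12.2–12.6 mm) and held about 1.8 s, the plate was then eased back to level over about 3.5 s, and the arm withdrew with the egg still upright in its cup.

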